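# Let the dowels out of the lever dispenser and ease its lid shut

## Robot

A 6-joint arm with a two-finger parallel gripper is mounted at the origin on the work surface. World frame = base frame: x ahead of the robot, y to its left, z up, the work surface at z = 0. Lengths are in m, angles in rad, forces in N, time in s.
With the tool pointing down it reaches from about 0.225 to 0.875 m from the base axis. Payload 3.4 kg.
Tool frame: the origin (TCP) lies midway between the tips of the shut fingers; the grasp point (between the pads) lies grip_depth behind it (grip_depth is the distance from the TCP to the grasp point, in m); z points along the fingers, y is the direction in which the jaws open and shut (so a half turn about z gives the same grasp; the last joint's range is limited). The gripper opens to 85 mm and grips with 20 to 120 N. Pads are 22 mm wide; open, the fingers measure 114 mm over their backs; the gripper's body (76 mm by 85 mm) begins 54 mm behind the grasp point. The pads swing forward as they close: fully open they stand 13 mm farther back than shut.
Start: joints at [-1.304, 0.276, 1.505, -0, 1.361, -0.121], TCP at [0.217, -0.532, 0.231] pointing down, gripper open.
Joint ranges: [-2.89, 2.89], [-0.75, 2.08], [0.22, 2.7], [-1.18, 4.32], [0.11, 2.71], [-2.7, 2.7]. Speed limits (rad/s): [2.57, 2.57, 3.14, 3.14, 3.14, 3.14].

## Interface

Orientations are given as [roll, pitch, yaw] about the fixed x, y, z axes, in that order (R = Rz(yaw) Ry(pitch) Rx(roll)).
In Python, from workcell import move_pose, move_straight, move_j, open_gripper, close, hold, ik, observe, read_camera, camera_params, PlanningError, job_done, grip_depth gives the robot as it stands. Calls block until the motion is done:
- move_pose(position, orientation): joint-space move of the TCP to a pose.
- move_straight(position, orientation=None, feed=0.15, f_stop=None): straight line of the TCP; orientation=None keeps the orientation; feed is the mean speed in m/s. With f_stop (N) it stops when the force on the tool has changed by that much, and returns True; else False.
- move_j(angles): joint-space move.
- open_gripper() and close(strength=None): open the fingers fully, or close them until they stop; strength is the grip in N (None keeps the last).
- hold(seconds).
- ik(position, orientation): joint angles nearest the present ones, or None.
- observe(): the state.
- read_camera(name): name is "side" or "top" or "wrist"; returns (picture, depth): 420x560x3 uint8, red, green, blue; 420x560 float32, m along the optical axis (not along the pixel's ray), 0 where there is no reading.
- camera_params(name): a dict with "camera_matrix" (3x3 intrinsics, pixels), "R" (3x3) and "t" (3): a world point X has camera coordinates R X + t. Camera axes: x right, y down, z forward; pixel columns grow to the right and rows downward; lengths in m; the calibration is good to about 2 mm. A picture is of the moment at which its call begins: read the wrist's pose just before it. camera_params takes no time and is no camera call; for the wrist camera it gives the pose at the moment of the call.
A pose or a line that the arm cannot do raises PlanningError and nothing moves.
- job_done(): hands the job in, once; it reports no verdict.
The state is a dict: "clock": time; "joint_positions": joint angles; "qvel": joint speeds; "joint_torque": joint torques, N m; "eef_pos": TCP position; "tool_rot": TCP orientation; "contact_force": force on the tool from outside, world axes, zero at the start; "wrist_torque": the same for the moment, N m; "width": finger opening in m.
Only numpy, scipy, OpenCV 4.12 (cv2) and the standard library are available. Lean on these libraries where they do the work, as an engineer would, in place of code of your own. Each camera call takes 0.05 s, during which the arm holds its last target.

## Task

Press the dowel dispenser's lever fully down with the fingertips, so that its linked lid lifts and both dowels roll out into the catch tray, and then ease the lever back up until the lid is fully shut, slowly enough that the lid never drops or slams. Do not touch the lid or the dowels, and leave everything else on the bench where it stands.

Things in the scene. Friction and masses are not known exactly. Their poses are not given: they have to be found in the camera images.
- dispenser: Plywood dowel dispenser fixed to the bench (sizes in mm). Origin on the bench under the middle of its hopper; x axis points from the outlet to the lever, z up. Hopper x -85 to 85, 116 wide, 127 high, open at top and front (-x), where the lid covers it; inside, a ramp falls towards -x. The lever sticks out behind it to x 240; its pivot is at x 90, z 90, axis along y.
- tray (a point): Middle of the floor of the catch tray in front of the hopper, part of the dispenser. Inside it spans dispenser x -237 to -85, y -50 to 50; sides 50 high, end wall 58 high; the floor falls gently away from the hopper.
- lid: Clear plastic L-shaped lid with aluminium edges over the hopper: top plate 181 x 116, front lip 78 tall. Origin on its hinge at the hopper's rear top edge (dispenser x 90, z 132). An upright steel rod at dispenser x 125, z 85 to 137, links it to the lever, and it turns by the same angle. Fully lifted it reaches about 240 above the bench. Not to be touched.
- lever: The aluminium lever with its paddle. Origin on its pivot at the rear of the hopper (dispenser x 90, z 90); at rest its axes are parallel to the dispenser's, and pressing turns its x axis downward. A bar 10 thick runs out to the paddle.
- paddle (a point): Centre of the top face of the flat paddle at the lever's outer end, the part to press: 40 long, 50 wide, 6 thick, 133 from the lever pivot. At rest this point is 120 above the bench and the face slopes 0.23 rad up towards the outer end; fully down it is about 39 above the bench and the face slopes 0.39 rad down. Nothing is below it.
- lever_angle (a joint): Lever angle in rad, equal to the lid's opening angle: 0 at rest (lever up, lid shut), 0.62 at the stop (lever down, lid fully lifted). Weight and a spring return it: about 2 to 4 N on the paddle holds it down. Let go, it flies back in about 0.3 s and the lid slams; the paddle has to be followed up all the way, in 2 s or more.
- dowel_a: Wooden dowel, 22 diameter, 80 long (its y axis); origin at its centre. Starts on the ramp, lying across it, against the lid's lip (dispenser x -75, z 63).
- dowel_b: Second identical dowel, just behind the first on the ramp. Both roll out by themselves in about 1 s once the lid is lifted.
- offcut: Bystander: light wood offcut lying flat, 110 x 45 x 18; origin under its centre; loose, to be left alone
- knob_wood: Bystander: dark turned wooden drawer knob, 36 diameter, 34 tall; loose, to be left alone
- glue: Bystander: white glue bottle, 56 diameter, 150 tall; loose, to be left alone
- screws: Bystander: glass jar with steel cap, 60 diameter, 65 tall; loose, to be left alone
- tape: Bystander: black tape measure standing on edge, 62 x 32 x 60; loose, to be left alone
- driver: Bystander: screwdriver lying flat, black handle; loose, to be left alone
- square: Bystander: try square lying flat, dark stock 110 long, steel blade 160 long; loose, to be left alone

How it is judged:
On the way:
1. the fingers press the lever until the lever is down and the lid fully lifted (over 0.55 of 0.62 rad) (value of joint lever_angle above 0.55 rad and contact force between the fingers and lever above 0.3 N), for 0.2 s.
At the end, for the whole second after the job is handed in: The lid is shut (lever within 0.03 rad of rest), both dowels lie at rest (under 0.03 m/s) in the catch tray, and every bystander is within 20 mm of where it stood (value of joint lever_angle below 0.03 rad and x of dowel_a in the frame of dispenser between -0.245 and -0.085 m and y of dowel_a in the frame of dispenser between -0.055 and 0.055 m and z of each of dowel_a, dowel_b in the frame of dispenser below 0.055 m and linear speed of each of dowel_a, dowel_b below 0.03 m/s and x of dowel_b in the frame of dispenser between -0.245 and -0.085 m and y of dowel_b in the frame of dispenser between -0.055 and 0.055 m and distance of each of offcut, knob_wood, glue, screws, tape, driver, square from where it was at the start of the episode below 0.02 m); the robot touches nothing.
It fails at once if the lid drops or slams: it closes faster than 1.5 rad/s (velocity of joint lever_angle below -1.5 rad/s).
It fails at once if the robot touches the lid (over 0.5 N) (contact force between any of the fingers, the arm and lid above 0.5 N).
It fails at once if the robot touches a dowel (over 0.5 N) (contact force between any of the fingers, the arm and dowel_a above 0.5 N or contact force between any of the fingers, the arm and dowel_b above 0.5 N).
It fails at once if a bystander is lifted, carried or pushed more than 20 mm (distance of any of offcut, knob_wood, glue, screws, tape, driver, square from where it was at the start of the episode above 0.02 m).
It also fails if it takes over 45 s, if anything falls off the work surface, if the arm or the gripper's body presses on something with over 40 N, if the wrist force passes 120 N, or if a joint passes its speed limit or range.

## Working session

There is one attempt and no reset: what is moved stays moved. The work goes in short steps, each a Python script; the robot and the scene stay as the last script left them, time stands still between calls to the robot, and variables do not carry over. Pictures are saved under pics/ and viewed, and the job is handed in when it is done.

```bash
mkdir -p pics
python3 - <<'E'
from workcell import *
import cv2,numpy as np
print(observe(),grip_depth)
for n in("side","top","wrist"):
    p=camera_params(n);im,d=read_camera(n)
    np.savez(f"{n}0.npz",im=im,d=d,**p)
    cv2.imwrite(f"pics/{n}0.png",im[:,:,::-1])
    print(n,p)
E
```

```text
{'clock': 0.0, 'joint_positions': array([-1.30403659e+00,  2.76632926e-01,  1.50612788e+00, -1.92356313e-05,
        1.36066812e+00, -1.20988632e-01]), 'qvel': array([-9.28472234e-04,  1.46805801e-03,  4.53890088e-04, -1.35351965e-03,
       -3.57839128e-05, -6.77174728e-04]), 'joint_torque': array([ 4.97236815e-04, -4.16769934e+01, -2.45805269e+01,  8.09177732e-05,
        1.12680299e-02,  7.82846257e-06]), 'eef_pos': array([ 0.21726908, -0.53181842,  0.23042015]), 'tool_rot': array([-3.13976753e+00, -2.02958800e-04,  3.87752218e-01]), 'contact_force': array([-0.63076708,  0.49446983,  0.70880379]), 'wrist_torque': array([ 0.02723433, -0.0036564 , -0.0574991 ]), 'width': 0.08542747575341918} 0.0187
side {'camera_matrix': array([[390.27141166,   0.        , 281.11914965],
       [  0.        , 390.27141166, 207.97450982],
       [  0.        ,   0.        ,   1.        ]]), 'R': array([[-0.99739796, -0.0695727 ,  0.0188929 ],
       [-0.05751593,  0.60992101, -0.79037224],
       [ 0.04346515, -0.7894023 , -0.61233552]]), 't': array([0.53677119, 0.10952346, 0.95158363])}
top {'camera_matrix': array([[404.40880088,   0.        , 273.29653934],
       [  0.        , 404.40880088, 216.14878706],
       [  0.        ,   0.        ,   1.        ]]), 'R': array([[-0.00144751, -0.99988779, -0.01491002],
       [-0.9827058 ,  0.00418319, -0.18512646],
       [ 0.18516806,  0.01438419, -0.98260159]]), 't': array([0.02056713, 0.55428404, 0.88881297])}
wrist {'camera_matrix': array([[345.42347282,   0.        , 283.32827105],
       [  0.        , 345.42347282, 210.84881655],
       [  0.        ,   0.        ,   1.        ]]), 'R': array([[ 0.37915605, -0.92532835, -0.00285338],
       [-0.87634162, -0.36007023,  0.3199606 ],
       [-0.29709604, -0.11881446, -0.94742655]]), 't': array([-0.57357807, -0.04289701,  0.38220485])}
```

View pics/top0.png

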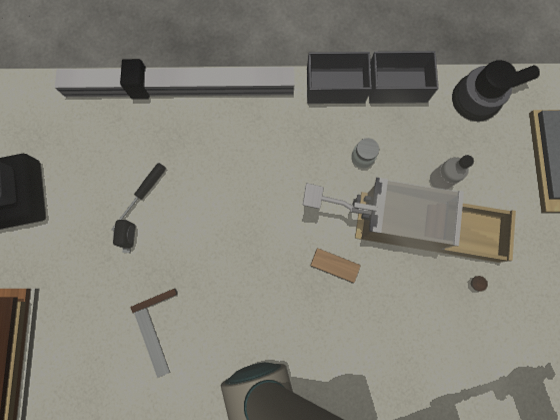

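View pics/side0.png

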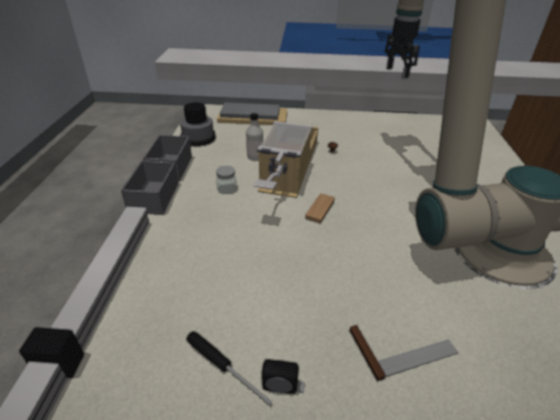

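The top view shows the dispenser with its paddle near (313,195), the lid around (420,212) and the tray around (487,232). The offcut is at (335,265) and the screws jar at (367,152). The side view shows the paddle near (266,183). I'll enlarge both.

Run:
```python
import cv2,numpy as np
def crop(n,x0,y0,w,h,s):
    im=cv2.imread(f"pics/{n}0.png")[y0:y0+h,x0:x0+w]
    im=cv2.resize(im,None,fx=s,fy=s,interpolation=cv2.INTER_CUBIC)
    for i in range(0,w,10): cv2.putText(im,str(x0+i) if i%20==0 else '|',(i*s,8),0,.3,(0,0,255),1)
    for i in range(0,h,10): cv2.putText(im,str(y0+i),(0,i*s+4),0,.3,(0,0,255),1)
    cv2.imwrite(f"pics/{n}0c.png",im)
crop("top",295,145,225,120,3)
crop("side",235,110,100,100,6)
z=np.load("top0.npz");K=z["camera_matrix"];R=z["R"];t=z["t"];d=z["d"]
def P(u,v,dd=None):
    dd=d[v,u] if dd is None else dd
    return R.T@(np.linalg.inv(K)@[u,v,1]*dd-t)
for u,v in [(313,195),(308,187),(306,204),(320,188),(318,206),(330,200),(345,203),(335,265),(367,152),(457,168),(480,284),(460,195),(512,235),(480,235),(340,230)]: print(u,v,P(u,v).round(3))
```

```text
313 195 [ 0.588 -0.068  0.121]
308 187 [ 0.605 -0.058  0.124]
306 204 [ 0.567 -0.053  0.123]
320 188 [ 0.605 -0.084  0.115]
318 206 [ 0.564 -0.079  0.116]
330 200 [ 0.579 -0.106  0.111]
345 203 [ 0.574 -0.14   0.102]
335 265 [ 0.443 -0.126  0.017]
367 152 [ 0.705 -0.202  0.064]
457 168 [ 0.647 -0.384  0.12 ]
480 284 [ 0.398 -0.452  0.035]
460 195 [ 0.583 -0.379  0.134]
512 235 [ 0.507 -0.523  0.059]
480 235 [ 0.514 -0.473  0.013]
340 230 [ 0.529 -0.143 -0.   ]
```

View pics/top0c.png

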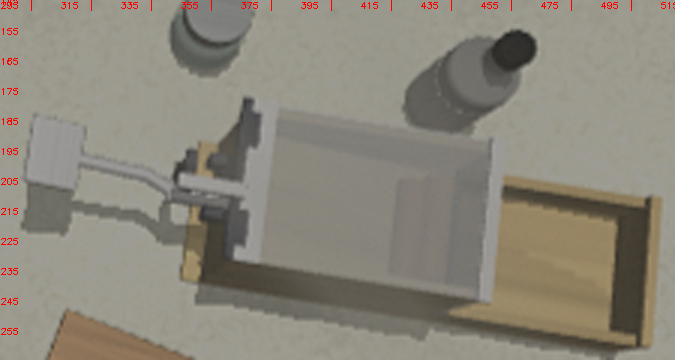

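View pics/side0c.png

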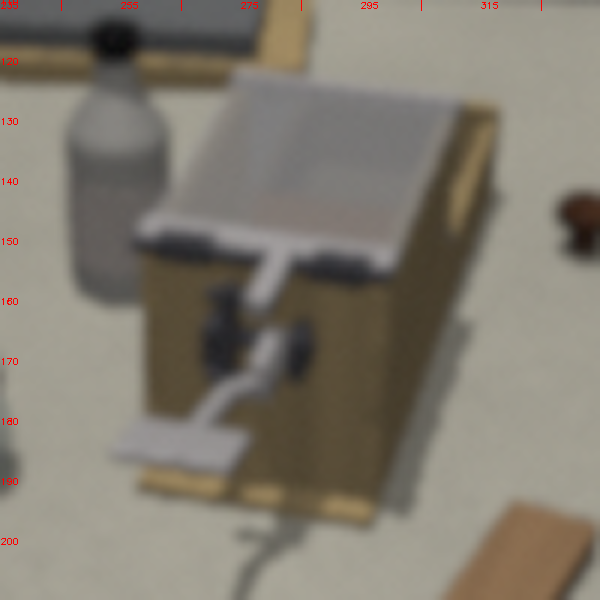

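```bash
cat > geo.py <<'E'
import numpy as np,cv2
C={}
for n in("top","side"):
    z=np.load(n+"0.npz");C[n]=(z["camera_matrix"],z["R"],z["t"])
def atz(n,u,v,z):
    K,R,t=C[n];r=R.T@np.linalg.inv(K)@[u,v,1];c=-R.T@t
    return c+r*(z-c[2])/r[2]
def tri(pt,ps):
    Pm=[C[n][0]@np.c_[C[n][1],C[n][2]] for n in("top","side")]
    X=cv2.triangulatePoints(Pm[0],Pm[1],np.array(pt,float).reshape(2,1),np.array(ps,float).reshape(2,1))[:,0]
    return X[:3]/X[3]
E
python3 - <<'E'
from geo import *
from workcell import ik,observe
T=lambda x,y:(295+x/3,145+y/3)
S=lambda x,y:(235+x/6,110+y/6)
tc=[T(35,114),T(25,180),T(77,190),T(86,124)]   # outer far, outer near, inner near, inner far
sc=[S(110,458),S(232,472),S(250,430),S(147,418)]
Q=[tri(a,b) for a,b in zip(tc,sc)]
for q in Q: print(q.round(4))
print("centre",np.mean(Q,0).round(4))
print("top only z=.12",atz("top",*np.mean(tc,0),.12).round(4))
L=[atz("top",*T(*p),.134)[:2] for p in[(275,100),(498,140),(490,302),(262,262)]]
for a,b in[(1,0),(2,3)]: v=L[a]-L[b]; v=-v; print("lid yaw",np.degrees(np.arctan2(v[1],v[0])),np.linalg.norm(v))
for a,b in[(0,3),(1,2)]: v=L[a]-L[b]; print("lid y dir",np.degrees(np.arctan2(v[1],v[0])),np.linalg.norm(v))
v=atz("top",*tc[0],.123)-atz("top",*tc[1],.123); print("paddle ydir",np.degrees(np.arctan2(v[1],v[0])))
E
```

```text
[ 0.6137 -0.0551  0.1187]
[ 0.5637 -0.0468  0.1209]
[ 0.5583 -0.0847  0.1158]
[ 0.6049 -0.0923  0.1148]
centre [ 0.5851 -0.0697  0.1175]
top only z=.12 [ 0.5864 -0.0696  0.12  ]
lid yaw 79.01092161931535 0.15893292275951051
lid yaw 79.62030390302398 0.15836209483922148
lid y dir -7.4279323107855815 0.11810177172962456
lid y dir -7.66130371504209 0.1163857124623281
paddle ydir -9.273372401624995
```

Run:
```python
from workcell import *
import cv2,numpy as np
O=[np.pi,0,1.405]
print(ik([.586,-.069,.2],O),ik([.585,-.0757,.035],O))
close(20)
move_straight([.217,-.532,.30])
move_pose([.586,-.069,.30],O)
move_straight([.586,-.069,.20])
hold(.3)
s=observe();print(s["clock"],s["eef_pos"],s["tool_rot"],s["contact_force"],s["joint_positions"])
p=camera_params("wrist");im,d=read_camera("wrist");np.savez("wrist1.npz",im=im,d=d,**p)
cv2.imwrite("pics/wrist1.png",im[:,:,::-1])
p=camera_params("top");im,d=read_camera("top");cv2.imwrite("pics/top1.png",cv2.resize(im[100:300,230:530,::-1],None,fx=2.5,fy=2.5))
```

```text
[-0.23509813  0.3169584   1.52409683  0.          1.30053743 -0.0693018 ] [-2.46611278e-01  4.67287369e-01  1.74207307e+00 -4.44089210e-16
  9.32232214e-01 -8.08149514e-02]
4.7667 [ 0.58636602 -0.06907242  0.20078943] [3.14010676e+00 1.20867592e-04 1.40505332e+00] [0.56239899 0.36325746 0.0939303 ] [-2.35061855e-01  3.16208839e-01  1.52319929e+00 -1.83238766e-05
  1.30069383e+00 -6.93140634e-02]
```

View pics/wrist1.png

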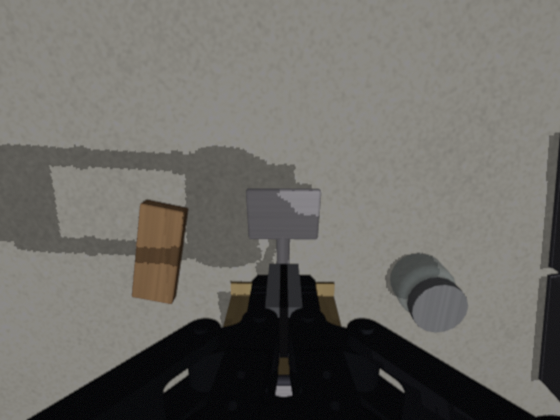

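View pics/top1.png

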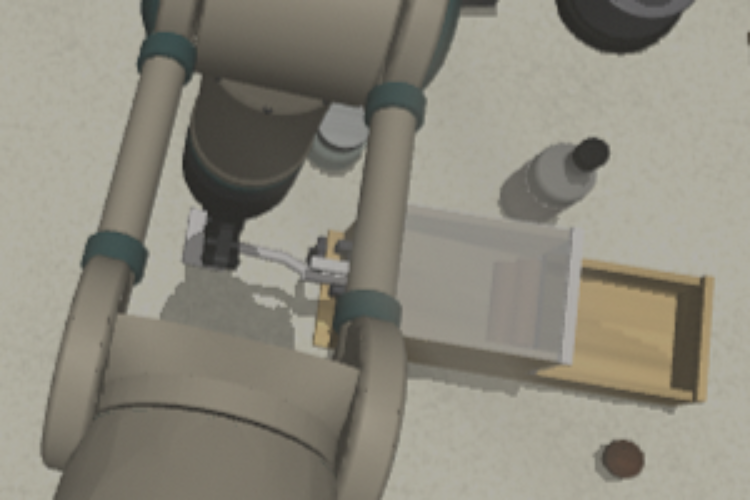

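Run:
```python
from geo import *
from workcell import read_camera,camera_params
z=np.load("wrist1.npz");C["wrist"]=(z["camera_matrix"],z["R"],z["t"])
c=[atz("wrist",u,v,h) for u,v,h in[(247,188,.123),(321,189,.123),(318,239,.117),(248,238,.117)]]
print(np.round(c,4),np.mean(c,0).round(4))
im,d=read_camera("top");K,R,t=C["top"]
v,u=np.mgrid[100:300,230:530]
P=(np.linalg.inv(K)@np.c_[u.ravel(),v.ravel(),0*u.ravel()+1].T*d[v,u].ravel()-t[:,None])
P=R.T@P
e=np.array([.165,.986]);xy=P[:2].T-np.array([.586,-.069])
dx=xy@e+.2195;dy=xy@np.array([-.986,.165])
m=(dx>-.12)&(dx<.15)&(abs(dy)<.1)&(P[2]>.15)
print("arm min z over lid:",np.sort(P[2][m])[:10] if m.any() else None)
im,d=read_camera("side");cv2.imwrite("pics/side1.png",im[:,:,::-1])
```

```text
[[ 0.5663 -0.0415  0.123 ]
 [ 0.6146 -0.0502  0.123 ]
 [ 0.6081 -0.0882  0.117 ]
 [ 0.5589 -0.0792  0.117 ]] [ 0.587  -0.0648  0.12  ]
arm min z over lid: None
```

View pics/side1.png

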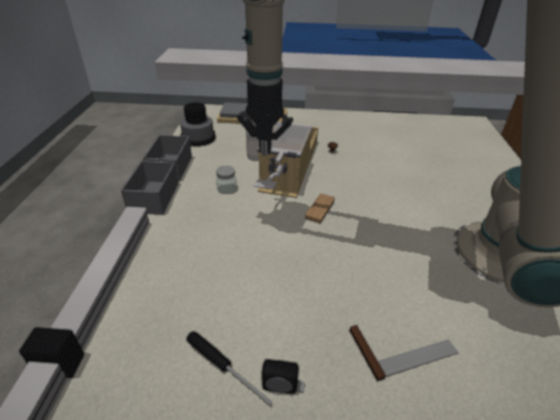

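The wrist view has the paddle centred at (283,214), in line with the fingertips at (284,270). The side view shows the gripper directly above the paddle and well clear of the lid. The two paddle centre measurements agree within about 4 mm. Next I touch the paddle and press.

Run:
```python
from workcell import *
import numpy as np,cv2
def st(l): s=observe();print(l,round(s["clock"],2),s["eef_pos"].round(4),s["contact_force"].round(2))
e=np.array([.165,.986]);c0=np.array([.587,-.066])
st("a")
move_straight([*c0,.140],feed=.1);st("b")
print(move_straight([*c0,.105],feed=.02,f_stop=2));st("touch")
piv=c0-.1295*e
def pt(a,dz): return [*(piv+e*.133*np.cos(a)),.09+.133*np.sin(a)+dz]
print(move_straight(pt(-.2,.003),feed=.05,f_stop=15));st("c")
print(move_straight(pt(-.39,0)[:2]+[.034],feed=.03,f_stop=8));st("down")
hold(.3);st("down2")
im,d=read_camera("top");cv2.imwrite("pics/top2.png",cv2.resize(im[100:300,230:530,::-1],None,fx=2.5,fy=2.5))
im,d=read_camera("side");cv2.imwrite("pics/side2.png",cv2.resize(im[80:230,200:400,::-1],None,fx=4,fy=4))
```

```text
a 4.97 [ 0.586  -0.069   0.2002] [-0.18  0.58  0.05]
b 5.72 [ 0.5875 -0.0661  0.1404] [-0.16 -0.59  0.15]
True
touch 6.78 [ 0.5869 -0.0656  0.1183] [ 0.06  0.35 -0.02]
False
c 7.97 [ 0.5868 -0.0652  0.0667] [-0.32 -0.91  2.9 ]
True
down 8.82 [ 0.5866 -0.071   0.041 ] [-0.73  1.32  7.16]
down2 9.12 [ 0.5866 -0.071   0.041 ] [-1.45  0.09  6.18]
```

View pics/top2.png

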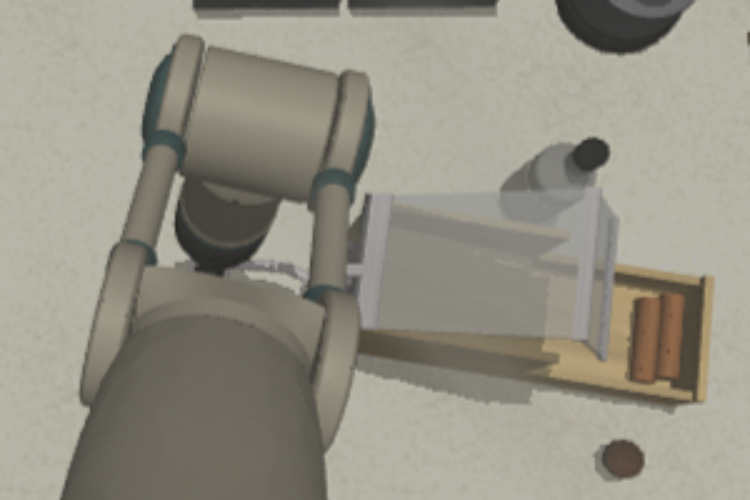

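View pics/side2.png

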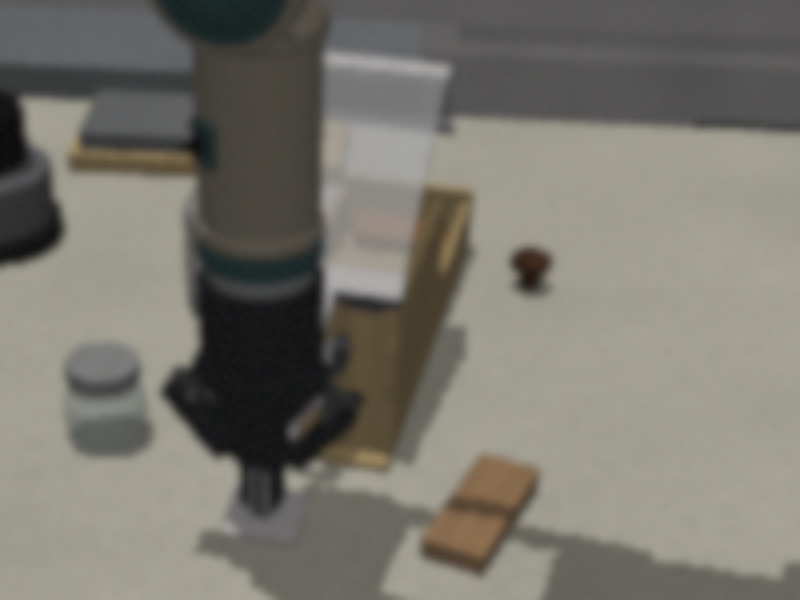

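Lid lifted, and both dowels lie in the tray near (647,340) and (672,335) of the crop. The force rose to 6–7 N against the stop. Now I ease the lever up along its arc.

Run:
```python
from workcell import *
import numpy as np,cv2
def st(l): s=observe();print(l,round(s["clock"],2),s["eef_pos"].round(4),s["contact_force"].round(2))
e=np.array([.165,.986]);c0=np.array([.587,-.066]);piv=c0-.1295*e
hold(.5);st("start")
for a,z in [(-.2,.066),(0.,.092),(.23,.118)]:
    move_straight([*(piv+e*.133*np.cos(a)),z],feed=.018);st(a)
move_straight([*c0,.130],feed=.008);st("rest")
im,d=read_camera("side");cv2.imwrite("pics/side3.png",cv2.resize(im[80:230,200:400,::-1],None,fx=4,fy=4))
move_straight([*c0,.22],feed=.06);st("clear")
hold(.3)
im,d=read_camera("top");cv2.imwrite("pics/top3.png",cv2.resize(im[100:300,230:530,::-1],None,fx=2.5,fy=2.5))
np.savez("top3.npz",im=im,d=d)
```

```text
start 9.72 [ 0.5866 -0.071   0.041 ] [0.16 0.48 6.52]
-0.2 11.32 [ 0.587  -0.0652  0.0659] [0.21 2.32 1.41]
0.0 12.93 [ 0.5878 -0.0627  0.092 ] [-0.07 -1.56  0.94]
0.23 14.53 [ 0.5869 -0.0661  0.1179] [0.48 0.57 1.36]
rest 16.18 [ 0.587 -0.066  0.13 ] [ 0.73  0.56 -0.45]
clear 17.88 [ 0.5868 -0.0659  0.2195] [0.2  0.34 0.34]
```

View pics/top3.png

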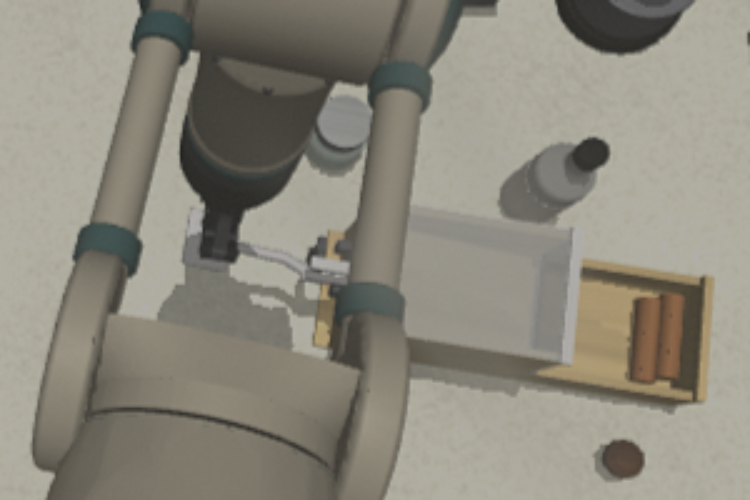

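View pics/side3.png

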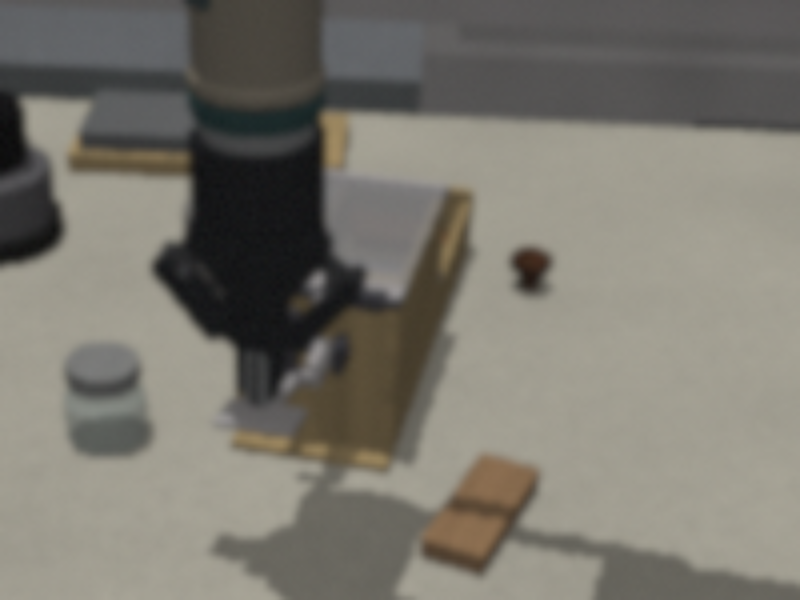

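The lid's front edge is back at (577,230)–(568,360), the same place as before the press. Both dowels are resting in the tray. I'll run a quick numeric check, then hand in.

Run:
```python
from workcell import *
import numpy as np,cv2
a=np.load("top0.npz");b=np.load("top3.npz")
for u,v in[(459,196),(458,215),(457,235),(308,187),(335,265),(480,284),(455,170)]: print(u,v,a["d"][v,u].round(4),b["d"][v,u].round(4))
im,_=read_camera("top"); print("dowel motion diff",np.abs(im[210:260,470:520].astype(int)-b["im"][210:260,470:520]).mean())
job_done();print(observe()["clock"])
```

```text
459 196 0.8576 0.8593
458 215 0.8533 0.8532
457 235 0.8435 0.8443
308 187 0.878 0.8819
335 265 0.9529 0.3037
480 284 0.9215 0.9211
455 170 0.8924 0.8904
dowel motion diff 0.7414666666666667
the job is handed in; nothing more can be done
the job is handed in; nothing more can be done
```

The job is done and handed in, shortly after 18 s on the robot's clock; I got no verdict back. I pressed the paddle fully down with the shut fingertips and held it at the stop for about 0.9 s. I then followed it up along its arc over about 6.5 s and moved clear above it.

**Press:** the force reached 6–7 N against the stop. The pictures showed the lid lifted and both dowels in the catch tray.

**Lid:** after the lever came up, the lid's front edge was back within about 2 mm in depth of where it started. One reading at the paddle's outer corner was 4 mm off, and I took that as noise at its edge.

**Dowels and bystanders:**
- The two dowels were at rest in the tray.
- The knob and glue depths matched the start within 2 mm.
- The screws jar looked unmoved in the pictures.
- The offcut's depth could not be checked because the arm was in the way, but in the side view it had not moved.
- I did not re-check the tape measure, screwdriver and square; the arm never went near them.

**Closing speed:** I never read the lever's speed directly. The fingertips rose at about 18 mm/s on average, slowing to 8 mm/s near the top. The force readings were about 1 N while following, too noisy to prove unbroken contact.

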